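# Shut the cutter box and stack the small box on it

### The arm

A 6-joint arm with a two-finger parallel gripper is mounted at the origin on a cart in front of the work surface, level with it; the furniture and walls round the work are solid. World frame = base frame: x ahead of the robot, y to its left, z up, the work surface at z = 0. Lengths are in mm, angles in rad, forces in N, time in s.
With the tool pointing down it reaches from about 350 to 775 mm from the base axis. Payload 7.3 kg.
Tool frame: the origin (TCP) lies on the centre line of the jaws, within the pads' length; the fingertips stand 17 mm ahead of it and the grasp point (between the pads) lies 2 mm behind it; z points along the fingers, y is the line along which they close (so a half turn about z gives the same grasp; the last joint's range is limited). The gripper opens to 92 mm and grips with 3 to 60 N. Pads are 19 mm wide; open, the fingers measure 130 mm over their backs; the gripper's body (75 mm by 190 mm) begins 47 mm behind the grasp point.
Start: joints at [-1.484, 0.342, 1.524, -0, 1.275, -0.146], TCP at [121.14, -510.851, 243.741] pointing down, gripper open.
Joint ranges: [-2.53, 2.53], [-0.77, 2.02], [0.04, 2.7], [-1, 4.14], [0.28, 2.66], [-3.11, 3.11]. Speed limits (rad/s): [2.57, 2.57, 3.14, 3.14, 3.14, 3.14].

### API

Orientations are given as [roll, pitch, yaw] about the fixed x, y, z axes, in that order (R = Rz(yaw) Ry(pitch) Rx(roll)).
In Python, from plant import bot gives the robot as it stands. The module is installed in compiled form; this text tells all that it offers.
- The arm moves only by the shell command python3 -m pendant 'ROWS'. ROWS is JSON, a list of rows, each a list of 3 entries, a list of its own where there are three numbers: the shift along the world's x, y, z as a fraction of full scale, then the turn, a rotation vector about the world's x, y, z as a fraction of full scale, then the opening, from -1 (shut) to 1 (fully open), so that 0 is half open. In form: [[[tx, ty, tz], [rx, ry, rz], claw], ...]. A call has exactly 10 rows; each row shifts and turns the commanded pose from where the row before left it; what a row does not reach is not made up. Full scale, the value 1, is 30 mm for a shift and 0.12 rad for a turn. A row lasts 1/12 s, in which the tool goes at most 41.7 mm and 7.16 degrees, less where a joint would pass 70% of its speed; a pose out of reach is approached as far as the arm can. A call with a number of a shift or a turn outside -1 to 1 is refused whole. A call with a gripper value outside its range is refused whole. The fingers move at their own pace and stop on an object; the grip force is fixed at half the most. Time passes only in rows, so rows that do not move let the fingers close, or fill a call up. It gives the time, the measured TCP pose, the force, the opening and the grip force at its end, in the units of the state.
- bot.get_obs(): the state, without advancing time (a new reading comes with each control period).
- bot.capture(name): name is "side" or "top"; returns the picture (400x640x3 uint8, blue, green, red); there is no depth.
- bot.camera_params(name): a dict with "fovy" (degrees; the focal length in pixels is half the picture's height over the tangent of half this angle, whatever the lens; pixels are square), "cx", "cy" (the principal point, pixels), "camera_from_world" (4x4, takes a point from world to camera coordinates). Camera axes: x right, y down, z forward; pixel columns grow to the right and rows downward; lengths in mm; the calibration is good to about 2 mm. A picture is of the moment at which its call begins. camera_params takes no time and is no camera call.
- bot.close_job(): hands the job in; it is judged then, once.
The state is a dict: "time": time; "joint_positions": joint angles; "dq": joint speeds; "tau": joint torques, N m; "tool_pos": TCP position; "tcp_rot": TCP orientation; "contact_force": force on the tool from outside, world axes, zero at the start; "moment": the same for the moment, N m; "grip_width": finger opening in mm; "finger_force": force on a finger pad.
Only numpy, scipy, OpenCV 4.12 (cv2) and the standard library are available. Lean on these libraries where they do the work, as an engineer would, in place of code of your own. Each camera call takes 0.05 s, during which the arm holds its last target. There are 200 camera calls.

### The job

Put the pastry cutter set away: the box's sliding cover is held open by its catch, so press the raised tab on the cover down and, keeping it down, slide the cover fully home; let go so that the catch springs up and locks it. Then stand the small lidded box upright on the shut cover, crosswise, with its four corner feet in the four pockets, and let go. Leave the other things where they are.

Things in the scene. Friction and masses are not known exactly. Their poses are not given: they have to be found in the camera images.
- storage_box: The larger, light grey box, 136 (its x) x 170 (its y) x 78 mm high, with a dark grey sliding cover and three nested steel pastry cutters inside; it stands fast on the worktop. Origin: centre of its underside. Its cover runs along its y axis in rails in the two long sides and opens toward its +y, sticking out over the +y end. The rails' lips stand 4 mm over the cover and are 112 mm apart.
- cover (a joint): How far the dark cover is open, m: 0 = fully home, 0.085 = fully open; it grows as the cover moves toward the box's +y. The cover's top is 74 mm above the worktop, only a 5 mm grip bead at its +y end and the tab rise above it. It slides with about 1.5 N of friction. Unless the tab is pressed, its catch stops it at 0.060 on the way home; if let go between 0.060 and 0.002 the catch rides pressed under the lips and the cover stays where it is.
- release_tab (a joint): How far the spring tab on the cover is pressed down, m: 0 = up, 0.005 = fully down (about 2 N to start, 5.5 N fully down; at least 0.004 frees the catch). It springs back to 0 only where its catch can rise through the rail: with the cover home (within 1.5 mm of 0), or open beyond 0.060.
- tab_top (a point): Middle of the flat top of the tab, where to press. The tab is a dark grey pad 44 (box x) x 36 (box y) mm that stands 6 mm above the cover near the cover's inner (-y) end and moves with it; this point is 80 mm above the worktop when the tab is up. A ridge 4 mm wide and 3 mm high runs along the pad's -y edge, 16 mm from this point, so that a finger can push against it toward -y. Axes as the box's. With the cover home this point lies at y = -53 mm in the box's frame.
- stack_seat (a point): Centre of the stacking field on the cover, at the floor of its four pockets (69.5 mm above the worktop), moves with the cover; axes as the box's. The pockets are 17 mm square and 4.5 mm deep with 1 mm chamfers, centred 40 mm to either side along x and 20 mm along y. With the cover home it lies at y = +26.5 mm in the box's frame.
- small_box: The small light grey box with a dark grey lid (fixed to it), 104 (its x) x 66 (its y) x 61 mm high, 0.2 to 0.4 kg, flat parallel sides to be gripped across its 66 mm width. Origin: centre between the undersides of its feet. Four feet 10 mm square and 6 mm high are centred 40 mm to either side along its x and 20 mm along its y; it may stand either way round. Stacked, its x axis lies along the box's x and its origin is at stack_seat.
- peeler: Peeler with a black handle, 170 (x) x 25 x 18 mm, lying between the boxes; a bystander. Origin: centre of its underside.
- spoon: Steel spoon, 241 x 49 x 19 mm, lying toward the sink on the right; a bystander. Origin: its underside, at mid-length.
- shaker: The left one of two steel churn-shaped shakers at the back, 62 mm across, 113 mm high; a bystander. Origin: centre of its underside.

How it is judged:
By the outcome, as a careful person would: the job done as asked, in the order asked, and still so for the second after the job is handed in, with the robot touching nothing.
It also fails if it takes over 61 s, if anything falls off the work surface, if the arm or the gripper's body presses on something with over 40 N, if the wrist force passes 120 N, or if a joint passes its speed limit or range.

## Working session

There is one attempt and no reset: what is moved stays moved. The work goes in short steps, Python scripts to look and compute and a shell command to move; the robot and the scene stay as the last step left them, time stands still between calls to the robot, and variables do not carry over. Pictures are saved under pics/ and viewed, at most 10 in all, crops included, and the job is handed in when it is done.

```bash
mkdir -p pics; python3 - <<'E'
from plant import bot
import cv2
for n in("top","side"):
    cv2.imwrite(f"pics/{n}0.png",bot.capture(n)); p=bot.camera_params(n); print(n,p)
o=bot.get_obs();print(o["tool_pos"],o["tcp_rot"],o["time"],o["grip_width"],o["contact_force"])
E
```

```text
top {'fovy': 50.894392993452826, 'cx': 322.9893332876592, 'cy': 206.85757936248154, 'camera_from_world': array([[-1.05800567e-02, -9.99943119e-01, -1.34968938e-03,
        -6.77101165e+01],
       [-9.85746093e-01,  1.06564713e-02, -1.67901997e-01,
         5.78223353e+02],
       [ 1.67906829e-01, -4.45961620e-04, -9.85802768e-01,
         9.47163085e+02],
       [ 0.00000000e+00,  0.00000000e+00,  0.00000000e+00,
         1.00000000e+00]])}
side {'fovy': 51.47297777395673, 'cx': 318.88783853321485, 'cy': 203.0088520286773, 'camera_from_world': array([[ 9.81905341e-01, -1.88938915e-01,  1.28057968e-02,
        -5.78698620e+02],
       [-9.30312615e-02, -5.40167472e-01, -8.36399598e-01,
         7.30966515e+01],
       [ 1.64945707e-01,  8.20073893e-01, -5.47970551e-01,
         1.12008589e+03],
       [ 0.00000000e+00,  0.00000000e+00,  0.00000000e+00,
         1.00000000e+00]])}
[ 121.10334307 -510.51021559  243.11772284] [-3.14025205e+00 -1.74621116e-04  2.32794792e-01] 0.1 91.46092864239944 [ 0.83619801  0.54426169 -0.40354787]
```

View pics/top0.png

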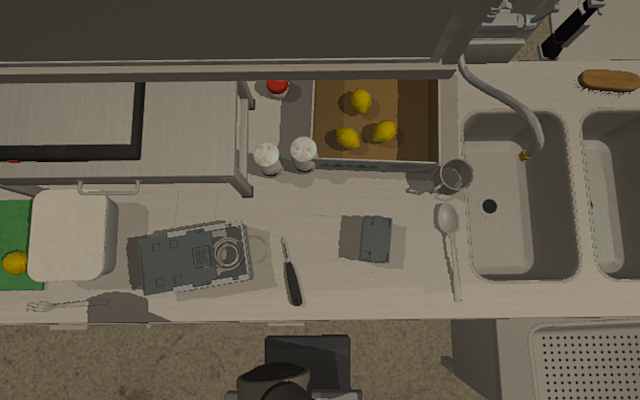

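View pics/side0.png

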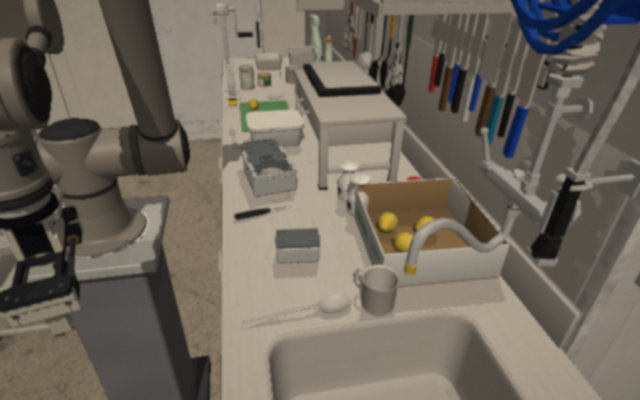

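The top view shows the storage box at about (190,257), with its cover open to the left (world +y). The tab is at (203,257), the small box at (375,238) and the peeler at (291,272). I'll enlarge these.

```bash
python3 - <<'E'
import cv2
i=cv2.imread("pics/top0.png")
i=cv2.convertScaleAbs(i,alpha=1.6,beta=10)
a=cv2.resize(i[210:305,120:260],None,fx=5.6,fy=5.6,interpolation=cv2.INTER_CUBIC)
cv2.imwrite("pics/c1.png",a)
b=cv2.resize(i[205:275,330:410],None,fx=8,fy=8,interpolation=cv2.INTER_CUBIC)
cv2.imwrite("pics/c2.png",b)
E
```

```text
(no output)
```

View pics/c1.png

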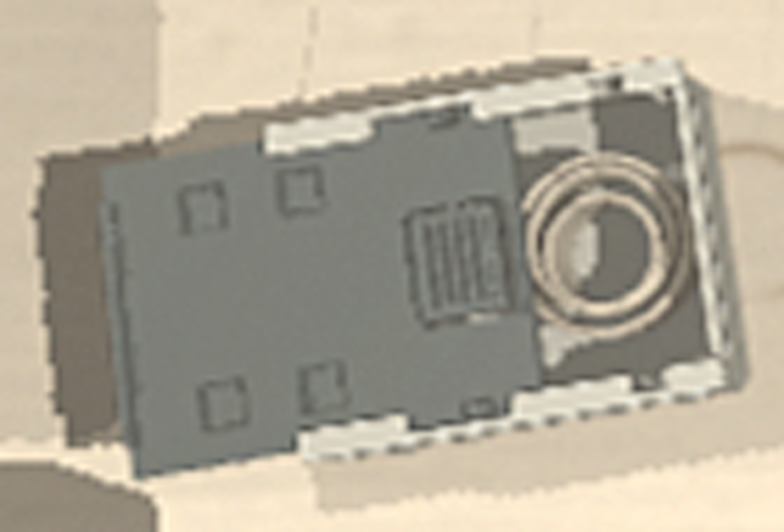

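View pics/c2.png

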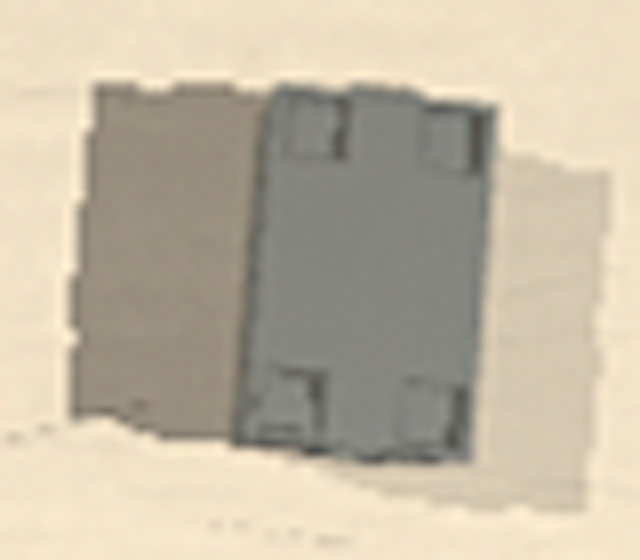

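The crops show the pocket centres at c1 (203,209), (301,190), (223,404) and (324,387). The tab is centred at about (461,262), and the box's right rim corners are near (685,60) and (745,385). In c2 the lid corners are (272,88), (497,103), (472,460) and (237,445).

```bash
cat >h.py <<'E'
from plant import bot
import numpy as np
def w(n,uv,z):
    p=bot.camera_params(n);f=200/np.tan(np.radians(p["fovy"]/2))
    T=p["camera_from_world"];R,t=T[:3,:3],T[:3,3]
    uv=np.atleast_2d(uv).astype(float)
    d=np.c_[(uv[:,0]-p["cx"])/f,(uv[:,1]-p["cy"])/f,np.ones(len(uv))]@R
    c=-R.T@t
    return c+d*((z-c[2])/d[:,2])[:,None]
def px(n,P):
    p=bot.camera_params(n);f=200/np.tan(np.radians(p["fovy"]/2))
    T=p["camera_from_world"];q=np.atleast_2d(P)@T[:3,:3].T+T[:3,3]
    return q[:,:2]/q[:,2:]*f+[p["cx"],p["cy"]]
E
python3 - <<'E'
from h import *
np.set_printoptions(precision=1,suppress=True)
c1=lambda a:(np.array(a)+.5)/5.6+[119.5,209.5]
c2=lambda a:(np.array(a)+.5)/8+[329.5,204.5]
P=w("top",c1([(203,209),(301,190),(223,404),(324,387)]),74);print(P)
m=P.mean(0); dx=(P[0]+P[1]-P[2]-P[3]);dy=(P[0]+P[2]-P[1]-P[3])
print("seat",m,"yaw from x",np.arctan2(dx[1],dx[0]),"from y",np.arctan2(-dy[0],dy[1]),np.linalg.norm(dx)/2,np.linalg.norm(dy)/2)
t=w("top",c1([(405,213),(500,200),(515,310),(425,325)]),80);print("tab",t.mean(0),t)
r=w("top",c1([(685,60),(745,385)]),78);print("rim",r,np.linalg.norm(r[0]-r[1]))
s=w("top",c2([(272,88),(497,103),(472,460),(237,445)]),61);print("small",s,s.mean(0))
dx=s[0]+s[1]-s[2]-s[3];dy=s[0]+s[3]-s[1]-s[2];print(np.arctan2(dx[1],dx[0]),np.arctan2(-dy[0],dy[1]),np.linalg.norm(dx)/2,np.linalg.norm(dy)/2)
E
```

```text
[[484.9 307.1  74. ]
 [492.2 267.6  74. ]
 [406.9 294.7  74. ]
 [413.1 254.5  74. ]]
seat [449.3 281.   74. ] yaw from x 0.16088029920085156 from y 0.1689883423887968 79.60157604128443 40.353443555124066
tab [462.2 199.7  80. ] [[482.  223.1  80. ]
 [486.8 185.   80. ]
 [442.7 177.4  80. ]
 [437.2 213.2  80. ]]
rim [[543.3 111.9  78. ]
 [412.1  85.1  78. ]] 133.87946892068098
small [[ 553.8 -168.3   61. ]
 [ 548.7 -233.7   61. ]
 [ 445.6 -222.6   61. ]
 [ 450.6 -155.5   61. ]] [ 499.7 -195.    61. ]
-0.11517255680381538 -0.07604704001065277 103.80891275411487 66.44665281192493
```

```bash
python3 - <<'E'
from h import *
np.set_printoptions(precision=0,suppress=True)
print(w("side",[(323,188)],0), w("top",[(250,193)],0))
for z in(100,150,200,250,300):
    q=w("top",[(232,180),(100,183)],z);print(z,q,px("side",q))
E
```

```text
[[625. 116.   0.]] [[623. 108.   0.]]
100 [[633. 132. 100.]
 [629. 432. 100.]] [[325. 157.]
 [308. 121.]]
150 [[621. 121. 150.]
 [617. 405. 150.]] [[322. 144.]
 [306. 110.]]
200 [[609. 110. 200.]
 [606. 377. 200.]] [[319. 130.]
 [303.  99.]]
250 [[597.  99. 250.]
 [594. 350. 250.]] [[316. 116.]
 [301.  88.]]
300 [[585.  88. 300.]
 [582. 323. 300.]] [[313. 100.]
 [299.  75.]]
```

```bash
python3 -m pendant '[[[0.8,0.9,0],[0,0,0.8],0],[[0.9,0.9,0],[0,0,0.8],-0.5],[[0.9,0.9,0],[0,0,0.8],-1],[[0.9,0.9,0],[0,0,0.8],-1],[[0.9,0.9,0],[0,0,0.8],-1],[[0.9,0.9,0],[0,0,0.8],-1],[[0.9,0.9,0],[0,0,0.8],-1],[[0.9,0.9,0],[0,0,0.8],-1],[[0.9,0.9,0],[0,0,0.8],-1],[[0.9,0.9,0],[0,0,0.8],-1]]'
```

```text
time: 0.93
tool_pos: [389.0, -239.1, 243.6]
tcp_rot: [-3.141, -0.0, 1.197]
contact_force: [0.4, -0.5, -1.5]
grip_width: 29.5
finger_force: 0.0
```

```bash
python3 -m pendant '[[[0.17,1,0],[0,0,0.45],-1],[[0.17,1,0],[0,0,0.45],-1],[[0.17,1,0],[0,0,0.45],-1],[[0.17,1,0],[0,0,0.45],-1],[[0.17,1,0],[0,0,0.45],-1],[[0.17,1,0],[0,0,0.45],-1],[[0.17,1,0],[0,0,0.45],-1],[[0.17,1,0],[0,0,0.45],-1],[[0.17,1,0],[0,0,0.45],-1],[[0.17,1,0],[0,0,0.45],-1]]'
python3 -m pendant '[[[0.16,1,-0.5],[0,0,0],-1],[[0.16,1,-0.5],[0,0,0],-1],[[0.16,0.9,-0.5],[0,0,0],-1],[[0.16,0.9,-0.5],[0,0,0],-1],[[0.16,0.8,-0.5],[0,0,0],-1],[[0,0,-0.5],[0,0,0],-1],[[0,0,-0.5],[0,0,0],-1],[[0,0,-0.3],[0,0,0],-1],[[0,0,0],[0,0,0],-1],[[0,0,0],[0,0,0],-1]]'
python3 - <<'E'
from h import *
import cv2
i=bot.capture("top");j=bot.capture("side")
a=cv2.resize(i[190:310,120:270],(700,560),interpolation=cv2.INTER_CUBIC)
cv2.imwrite("pics/p1.png",cv2.convertScaleAbs(a,alpha=1.6,beta=10))
b=cv2.resize(j[110:210,220:340],(720,600),interpolation=cv2.INTER_CUBIC)
cv2.imwrite("pics/p2.png",cv2.convertScaleAbs(b,alpha=1.6,beta=10))
E
```

```text
time: 1.77
tool_pos: [438.9, 60.7, 243.6]
tcp_rot: [-3.141, -0.0, 1.735]
contact_force: [0.2, -0.1, -0.2]
grip_width: 0.6
finger_force: 0.0
time: 2.6
tool_pos: [463.0, 196.9, 129.6]
tcp_rot: [-3.141, 0.0, 1.732]
contact_force: [-0.4, 0.1, 0.5]
grip_width: 0.1
finger_force: 0.0
```

View pics/p2.png

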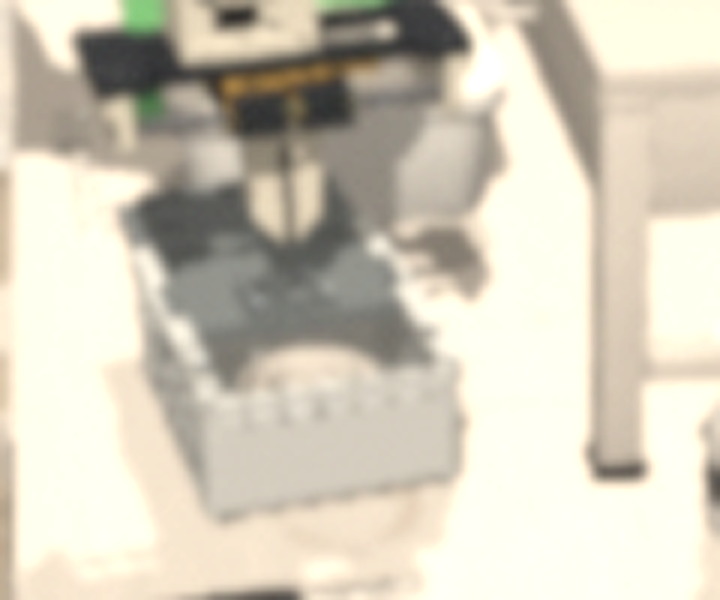

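The closed fingertips are centred above the tab, at about (288,235) in the crop. Next I'll shift 2.5 mm away from the ridge and descend to contact.

```bash
python3 -m pendant '[[[-0.02,0.09,-0.2],[0,0,0],-1],[[0,0,-0.2],[0,0,0],-1],[[0,0,-0.2],[0,0,0],-1],[[0,0,-0.2],[0,0,0],-1],[[0,0,-0.15],[0,0,0],-1],[[0,0,-0.1],[0,0,0],-1],[[0,0,-0.05],[0,0,0],-1],[[0,0,-0.05],[0,0,0],-1],[[0,0,0],[0,0,0],-1],[[0,0,0],[0,0,0],-1]]'
python3 -m pendant '[[[0,0,-0.03],[0,0,0],-1],[[0,0,-0.03],[0,0,0],-1],[[0,0,-0.03],[0,0,0],-1],[[0,0,-0.03],[0,0,0],-1],[[0,0,0],[0,0,0],-1],[[0,0,0],[0,0,0],-1],[[0,0,0],[0,0,0],-1],[[0,0,0],[0,0,0],-1],[[0,0,0],[0,0,0],-1],[[0,0,0],[0,0,0],-1]]'
```

```text
time: 3.53
tool_pos: [462.3, 199.8, 95.4]
tcp_rot: [-3.141, 0.0, 1.733]
contact_force: [-1.9, -0.1, 2.0]
grip_width: 0.1
finger_force: 1.5
time: 4.37
tool_pos: [462.6, 199.9, 92.2]
tcp_rot: [3.141, -0.0, 1.733]
contact_force: [-4.1, -1.1, 8.4]
grip_width: 0.6
finger_force: 4.2
```

```bash
python3 -m pendant '[[[0,0,-0.02],[0,0,0],-1],[[0.017,-0.1,0],[0,0,0],-1],[[0.033,-0.197,0],[0,0,0],-1],[[0.033,-0.197,0],[0,0,0],-1],[[0.033,-0.197,0],[0,0,0],-1],[[0.033,-0.197,0],[0,0,0],-1],[[0.033,-0.197,0],[0,0,0],-1],[[0.033,-0.197,0],[0,0,0],-1],[[0.033,-0.197,0],[0,0,0],-1],[[0,0,0],[0,0,0],-1]]'
```

```text
time: 5.2
tool_pos: [470.0, 154.9, 92.0]
tcp_rot: [3.141, 0.0, 1.732]
contact_force: [-5.2, -2.5, 14.6]
grip_width: 0.1
finger_force: 6.9
```

```bash
python3 -m pendant '[[[0.033,-0.197,0],[0,0,0],-1],[[0.033,-0.197,0],[0,0,0],-1],[[0.033,-0.197,0],[0,0,0],-1],[[0.017,-0.1,0],[0,0,0],-1],[[0.017,-0.1,0],[0,0,0],-1],[[0,0,0],[0,0,0],-1],[[0,0,0],[0,0,0],-1],[[0,0,0],[0,0,0],-1],[[0,0,0],[0,0,0],-1],[[0,0,0],[0,0,0],-1]]'
python3 - <<'E'
from h import *
import cv2
i=bot.capture("top")
a=cv2.resize(i[200:310,120:270],None,fx=5.3,fy=5.3,interpolation=cv2.INTER_CUBIC)
cv2.imwrite("pics/p3.png",cv2.convertScaleAbs(a,alpha=1.6,beta=10))
E
```

```text
time: 6.03
tool_pos: [473.9, 131.9, 92.0]
tcp_rot: [3.141, -0.0, 1.733]
contact_force: [-5.5, -0.6, 13.4]
grip_width: 0.4
finger_force: 6.8
```

View pics/p3.png

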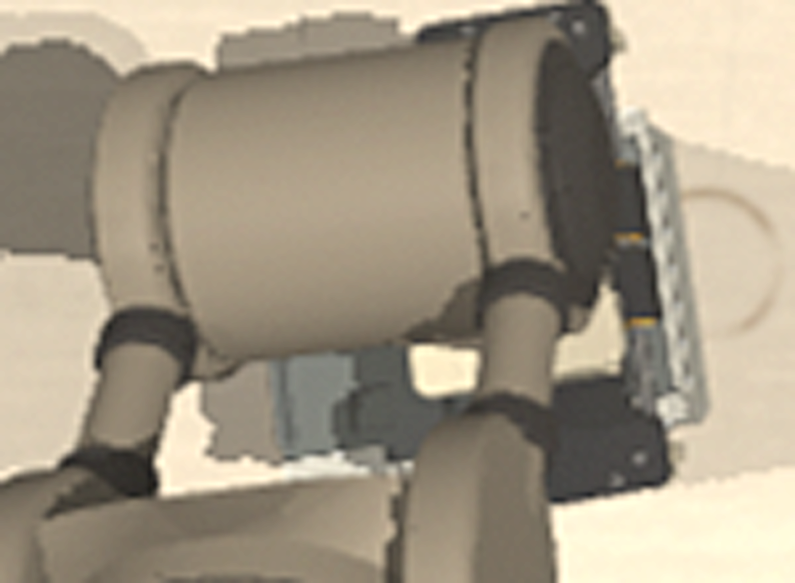

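The cover's outer edge is now at about (275,420) in the crop. It has come most of the way, so I'll keep pushing until the end stop shows in the force.

```bash
python3 -m pendant '[[[0.011,-0.066,0],[0,0,0],-1],[[0.011,-0.066,0],[0,0,0],-1],[[0.011,-0.066,0],[0,0,0],-1],[[0,0,0],[0,0,0],-1],[[0,0,0],[0,0,0],-1],[[0,0,0],[0,0,0],-1],[[0,0,0],[0,0,0],-1],[[0,0,0],[0,0,0],-1],[[0,0,0],[0,0,0],-1],[[0,0,0],[0,0,0],-1]]'
python3 -m pendant '[[[0.011,-0.066,0],[0,0,0],-1],[[0.011,-0.066,0],[0,0,0],-1],[[0.011,-0.066,0],[0,0,0],-1],[[0,0,0],[0,0,0],-1],[[0,0,0],[0,0,0],-1],[[0,0,0],[0,0,0],-1],[[0,0,0],[0,0,0],-1],[[0,0,0],[0,0,0],-1],[[0,0,0],[0,0,0],-1],[[0,0,0],[0,0,0],-1]]'
```

```text
time: 6.92
tool_pos: [474.5, 129.9, 92.0]
tcp_rot: [3.14, -0.006, 1.731]
contact_force: [-6.8, 22.0, 12.2]
grip_width: 0.3
finger_force: 15.6
time: 7.75
tool_pos: [474.7, 128.3, 91.9]
tcp_rot: [3.14, -0.014, 1.73]
contact_force: [-8.4, 45.5, 11.3]
grip_width: 0.2
finger_force: 27.1
```

The force rise shows the cover at its end stop. I'll relieve most of the push, then lift.

```bash
python3 -m pendant '[[[-0.011,0.066,0],[0,0,0],-1],[[-0.011,0.066,0],[0,0,0],-1],[[-0.011,0.066,0],[0,0,0],-1],[[-0.007,0.04,0],[0,0,0],-1],[[0,0,0],[0,0,0],-1],[[0,0,0.05],[0,0,0],-1],[[0,0,0.1],[0,0,0],-1],[[0,0,0.2],[0,0,0],-1],[[0,0,0.4],[0,0,0],-1],[[0,0,0.4],[0,0,0],-1]]'
python3 -m pendant '[[[0,-0.5,1],[0,0,-0.9],0],[[0,-1,1],[0,0,-1],1],[[0,-1,1],[0,0,-1],1],[[0,-1,1],[0,0,-1],1],[[0,-1,0],[0,0,-1],1],[[0,-1,0],[0,0,-1],1],[[0,-1,0],[0,0,-1],1],[[0,-1,0],[0,0,-1],1],[[0,-1,0],[0,0,-1],1],[[0,-1,0],[0,0,-1],1]]'
python3 - <<'E'
from h import *
import cv2
i=bot.capture("top")
a=cv2.resize(i[210:305,120:260],None,fx=5.6,fy=5.6,interpolation=cv2.INTER_CUBIC)
cv2.imwrite("pics/p4.png",cv2.convertScaleAbs(a,alpha=1.6,beta=10))
E
```

```text
time: 8.58
tool_pos: [474.8, 127.3, 125.4]
tcp_rot: [-3.141, -0.0, 1.733]
contact_force: [0.3, -0.2, 0.2]
grip_width: -0.0
finger_force: 0.0
time: 9.42
tool_pos: [474.9, -158.0, 243.8]
tcp_rot: [3.141, -0.001, 0.539]
contact_force: [-0.7, 0.8, 0.4]
grip_width: 62.5
finger_force: 0.0
```

View pics/p4.png

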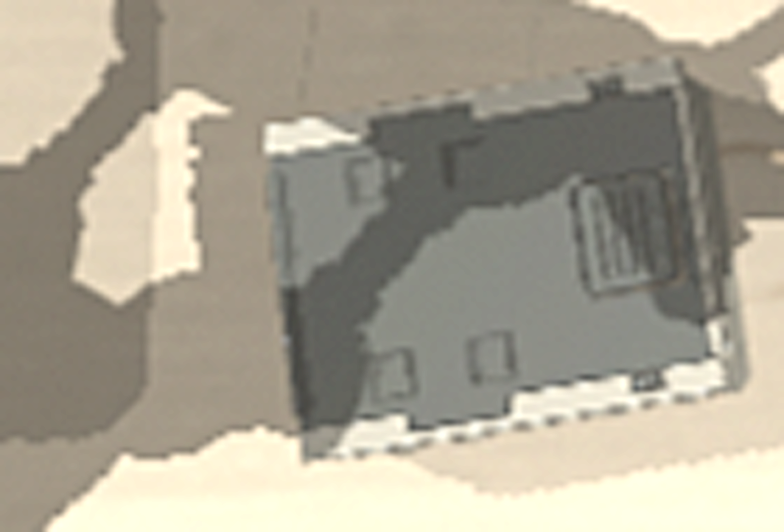

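The cover is home, flush within the box end. The tab is at (625,236) and the pockets at (366,182), (393,375), (492,357) and roughly (463,163). Next is the small box.

```bash
python3 -m pendant '[[[0.2,-0.3,0],[0,0,-0.9],1],[[0.2,-0.3,-0.5],[0,0,-0.9],1],[[0.2,-0.3,-0.5],[0,0,-0.9],1],[[0.2,-0.3,-0.5],[0,0,-0.9],1],[[0.03,-0.03,-0.5],[0,0,-0.9],1],[[0,0,-0.5],[0,0,-0.8],1],[[0,0,-0.5],[0,0,0],1],[[0,0,-0.5],[0,0,0],1],[[0,0,-0.3],[0,0,0],1],[[0,0,0],[0,0,0],1]]'
python3 - <<'E'
from h import *
np.set_printoptions(precision=1,suppress=True)
c1=lambda a:(np.array(a)+.5)/5.6+[119.5,209.5]
P=w("top",c1([(366,182),(393,375),(492,357)]),74);t=w("top",c1([(625,236)]),80);print(P,t)
m=(P[0]+P[2])/2;y=np.array([-.164,.986,0]);print("seat",m,"from initial", t[0]+79.5*y, [449.3,281]+np.dot(m-[449.3,281,74],y)*y[:2])
E
```

```text
time: 10.3
tool_pos: [498.8, -192.7, 127.9]
tcp_rot: [-3.14, 0.003, -0.091]
contact_force: [-0.6, 0.3, -0.7]
grip_width: 92.3
finger_force: 0.0
[[495.2 241.4  74. ]
 [417.6 227.1  74. ]
 [424.3 187.6  74. ]] [[471.8 134.1  80. ]]
seat [459.7 214.5  74. ] from initial [458.8 212.5  80. ] [460.3 214.6]
```

```bash
python3 -m pendant '[[[0.03,-0.07,-0.5],[0,0,0],1],[[0,0,-0.5],[0,0,0],1],[[0,0,-0.5],[0,0,0],1],[[0,0,-0.5],[0,0,0],1],[[0,0,-0.45],[0,0,0],1],[[0,0,-0.4],[0,0,0],1],[[0,0,0],[0,0,0],0],[[0,0,0],[0,0,0],-0.5],[[0,0,0],[0,0,0],-1],[[0,0,0],[0,0,0],-1]]'
python3 -m pendant '[[[0,0,0],[0,0,0],-1],[[0,0,0],[0,0,0],-1],[[0,0,0],[0,0,0],-1],[[0,0,0],[0,0,0],-1],[[0,0,0],[0,0,0],-1],[[0,0,0],[0,0,0],-1],[[0,0,0],[0,0,0],-1],[[0,0,0],[0,0,0],-1],[[0,0,0],[0,0,0],-1],[[0,0,0],[0,0,0],-1]]'
```

```text
time: 11.13
tool_pos: [501.3, -195.8, 45.6]
tcp_rot: [3.141, -0.002, -0.091]
contact_force: [-0.4, -0.1, -0.3]
grip_width: 69.6
finger_force: 0.0
time: 11.97
tool_pos: [501.2, -195.8, 45.5]
tcp_rot: [3.141, -0.002, -0.091]
contact_force: [-0.9, -0.3, 6.7]
grip_width: 65.8
finger_force: 29.9
```

```bash
python3 -m pendant '[[[0,0,0.3],[0,0,0],-1],[[0,0,0.7],[0,0,0],-1],[[0,0,1],[0,0,0],-1],[[0,0.4,1],[0,0,0],-1],[[-0.1,0.8,1],[0,0,0.2],-1],[[-0.1,0.8,0.5],[0,0,0.2],-1],[[-0.1,0.8,0],[0,0,0.2],-1],[[-0.1,0.8,0],[0,0,0.2],-1],[[-0.1,0.8,0],[0,0,0.2],-1],[[-0.1,0.8,0],[0,0,0.2],-1]]'
python3 -m pendant '[[[-0.1,0.8,0],[0,0,0.2],-1],[[-0.1,0.8,0],[0,0,0.2],-1],[[-0.1,0.8,0],[0,0,0.2],-1],[[-0.1,0.8,0],[0,0,0.2],-1],[[-0.1,0.8,0],[0,0,0.13],-1],[[-0.1,0.8,0],[0,0,0],-1],[[-0.1,0.8,0],[0,0,0],-1],[[0,0.8,0],[0,0,0],-1],[[0,0.4,0],[0,0,0],-1],[[0,0,0],[0,0,0],-1]]'
python3 - <<'E'
from h import *
import cv2
i=bot.capture("top")
a=cv2.resize(i[190:310,120:270],None,fx=5,fy=5,interpolation=cv2.INTER_CUBIC)
cv2.imwrite("pics/p5.png",cv2.convertScaleAbs(a,alpha=1.6,beta=10))
print(bot.get_obs()["tool_pos"])
E
```

```text
time: 12.8
tool_pos: [481.5, -38.1, 179.5]
tcp_rot: [-3.141, 0.001, 0.054]
contact_force: [-0.2, -0.5, -3.5]
grip_width: 66.1
finger_force: 29.9
time: 13.63
tool_pos: [460.9, 166.6, 179.4]
tcp_rot: [-3.141, 0.001, 0.167]
contact_force: [0.3, -0.2, -3.7]
grip_width: 65.8
finger_force: 29.9
[461.02145223 165.24559092 179.30646971]
```

View pics/p5.png

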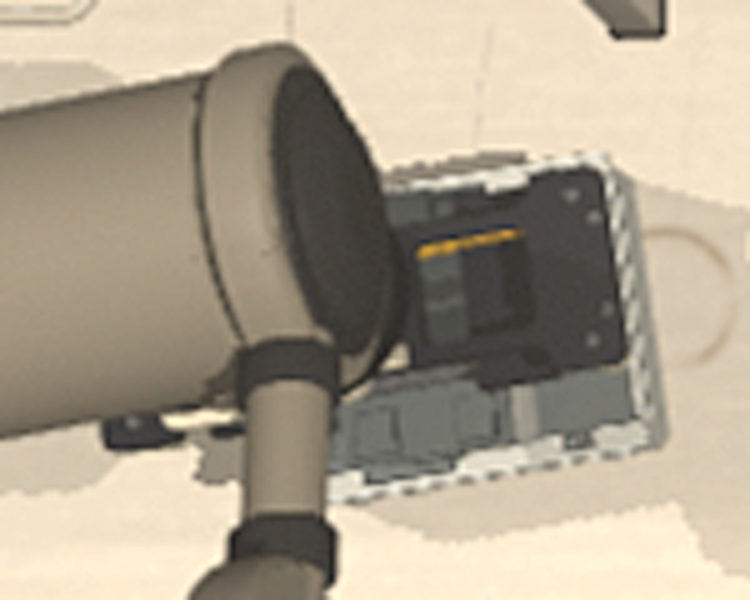

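The small box hangs below the gripper. The lid's near corner shows at about (487,435), with a recess corner around (385,412). I'll compare those with the prediction.

```bash
python3 - <<'E'
from h import *
np.set_printoptions(precision=1,suppress=True)
c=np.array([461.,165.2]);ex=np.array([.986,.164]);ey=np.array([-.164,.986])
for a,b in((-53.5,-33),(-53.5,33)):
    q=c+a*ex+b*ey; print((px("top",[*q,195])-[119.5,189.5])*5)
    print((px("top",[*(q+5*ex),195])-[119.5,189.5])*5)
print("seat now pockets near", (px("top",[[417.6,227.1,74],[424.3,187.6,74]])-[119.5,189.5])*5)
E
```

```text
[[517.2 441.2]]
[[515.5 428.5]]
[[350.1 471.1]]
[[348.5 458.3]]
seat now pockets near [[351.3 435.3]
 [439.7 419.2]]
```

```bash
python3 -m pendant '[[[0,0.5,0],[0,0,0],-1],[[0,0.6,0],[0,0,0],-1],[[0.01,0.53,0],[0,0,0],-1],[[0,0,-0.3],[0,0,0],-1],[[0,0,-0.4],[0,0,0],-1],[[0,0,-0.4],[0,0,0],-1],[[0,0,-0.4],[0,0,0],-1],[[0,0,-0.3],[0,0,0],-1],[[0,0,0],[0,0,0],-1],[[0,0,0],[0,0,0],-1]]'
python3 - <<'E'
from h import *
import cv2
i=bot.capture("top");j=bot.capture("side")
a=cv2.resize(i[205:305,140:270],(600,462),interpolation=cv2.INTER_CUBIC)
b=cv2.resize(j[110:210,220:320],(600,600),interpolation=cv2.INTER_CUBIC)
cv2.imwrite("pics/p6.png",cv2.convertScaleAbs(b,alpha=1.6,beta=10))
print(bot.get_obs()["tool_pos"])
E
```

```text
time: 14.52
tool_pos: [461.7, 212.6, 125.0]
tcp_rot: [3.141, 0.001, 0.164]
contact_force: [-0.9, 0.4, -3.2]
grip_width: 65.8
finger_force: 29.9
[462.36750129 213.17748425 125.97519622]
```

View pics/p6.png

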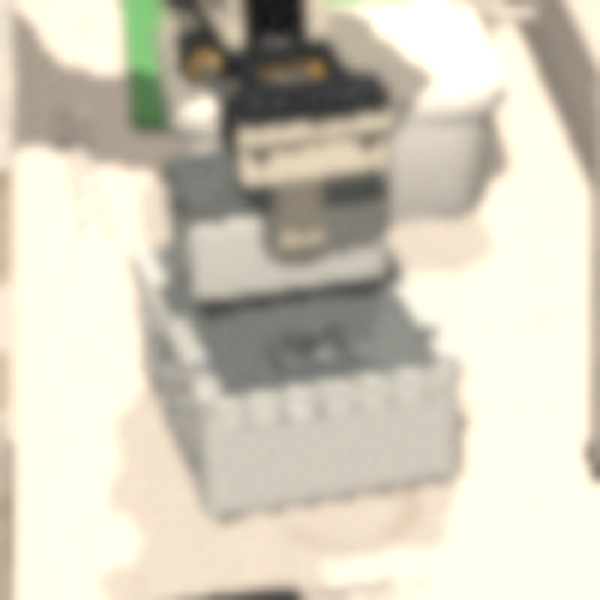

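The box is centred between the rails: its lower edge runs from (190,300) to (388,275). I'll lower it slowly.

```bash
python3 -m pendant '[[[0,0.03,-0.05],[0,0,0],-1],[[0,0,-0.05],[0,0,0],-1],[[0,0,-0.05],[0,0,0],-1],[[0,0,-0.05],[0,0,0],-1],[[0,0,-0.05],[0,0,0],-1],[[0,0,-0.05],[0,0,0],-1],[[0,0,0],[0,0,0],-1],[[0,0,0],[0,0,0],-1],[[0,0,0],[0,0,0],-1],[[0,0,0],[0,0,0],-1]]'
```

```text
time: 15.45
tool_pos: [461.9, 214.4, 116.5]
tcp_rot: [3.142, -0.0, 0.164]
contact_force: [0.7, 0.4, -4.2]
grip_width: 66.0
finger_force: 29.9
```

```bash
python3 -m pendant '[[[0,0,-0.03],[0,0,0],-1],[[0,0,-0.03],[0,0,0],-1],[[0,0,0],[0,0,0],-1],[[0,0,0],[0,0,0],-1],[[0,0,0],[0,0,0],-1],[[0,0,0],[0,0,0],-1],[[0,0,0],[0,0,0],-1],[[0,0,0],[0,0,0],-1],[[0,0,0],[0,0,0],-1],[[0,0,0],[0,0,0],-1]]'
```

```text
time: 16.28
tool_pos: [462.0, 214.4, 115.0]
tcp_rot: [3.142, -0.0, 0.164]
contact_force: [-2.7, -0.4, 6.0]
grip_width: 66.2
finger_force: 29.9
```

Contact came at 115, which is exactly the seated height. I'll release and retreat.

```bash
python3 -m pendant '[[[0,0,0],[0,0,0],0.6],[[0,0,0],[0,0,0],0.8],[[0,0,0],[0,0,0],1],[[0,0,0],[0,0,0],1],[[0,0,0],[0,0,0],1],[[0,0,0],[0,0,0],1],[[0,0,0],[0,0,0],1],[[0,0,0],[0,0,0],1],[[0,0,0.1],[0,0,0],1],[[0,0,0.3],[0,0,0],1]]'
python3 -m pendant '[[[0,0,0.5],[0,0,0],1],[[0,0,0.8],[0,0,0],1],[[0,0,1],[0,0,0],1],[[0,0,1],[0,0,0],1],[[0,0,1],[0,0,0],1],[[0,-1,0],[0,0,0],1],[[0,-1,0],[0,0,0],1],[[0,-1,0],[0,0,0],1],[[0,-1,0],[0,0,0],1],[[0,-1,0],[0,0,0],1]]'
python3 -m pendant '[[[0,-1,0],[0,0,0],1],[[0,-1,0],[0,0,0],1],[[0,-1,0],[0,0,0],1],[[0,-1,0],[0,0,0],1],[[0,-1,0],[0,0,0],1],[[0,-1,0],[0,0,0],1],[[0,-1,0],[0,0,0],1],[[0,-1,0],[0,0,0],1],[[0,-1,0],[0,0,0],1],[[0,0,0],[0,0,0],1]]'
python3 - <<'E'
from h import *
import cv2
i=bot.capture("top");j=bot.capture("side")
a=cv2.resize(i[205:305,130:262],None,fx=4.5,fy=4.5,interpolation=cv2.INTER_CUBIC)
b=cv2.resize(j[120:205,225:305],None,fx=2.4,fy=2.4,interpolation=cv2.INTER_CUBIC)
b=cv2.copyMakeBorder(b,0,450-b.shape[0],0,0,cv2.BORDER_CONSTANT)
cv2.imwrite("pics/p7.png",cv2.convertScaleAbs(np.hstack([a,b]),alpha=1.6,beta=10))
E
```

```text
time: 17.12
tool_pos: [461.1, 214.2, 126.0]
tcp_rot: [3.141, 0.003, 0.164]
contact_force: [0.8, 0.2, 0.5]
grip_width: 91.8
finger_force: 0.0
time: 17.95
tool_pos: [461.6, 63.2, 256.6]
tcp_rot: [3.141, -0.001, 0.165]
contact_force: [1.2, -0.7, 0.5]
grip_width: 91.8
finger_force: 0.0
time: 18.78
tool_pos: [461.7, -210.2, 256.3]
tcp_rot: [3.139, -0.001, 0.161]
contact_force: [-0.7, -0.4, -0.0]
grip_width: 92.0
finger_force: 0.0
```

View pics/p7.png

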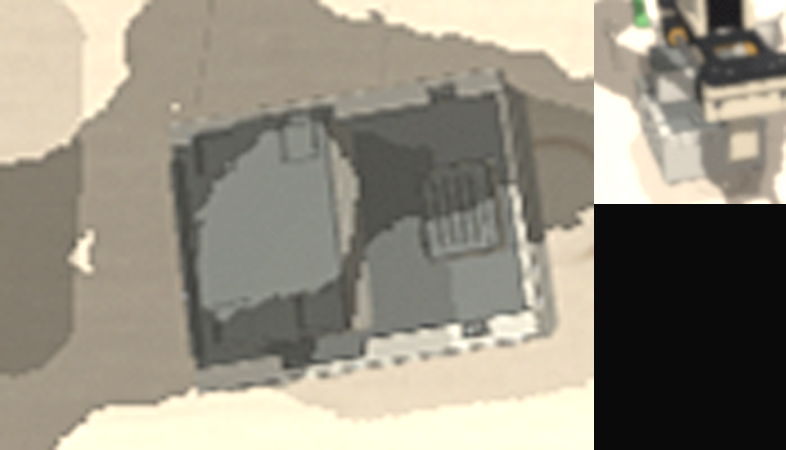

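```bash
python3 - <<'E'
from h import *
np.set_printoptions(precision=1,suppress=True)
c1=lambda a:(np.array(a)+.5)/5.6+[119.5,209.5]
y=np.array([-.164,.986,0])
q=w("top",c1([(265,125),(303,458),(682,62),(728,388)]),78)@y
print(q,q[:2].mean()-q[2:].mean(),"centre",q.mean())
print("seat",(np.array([460,214.4,0])@y)-q.mean(),"tab",w("top",c1([(625,236)]),80)@y-q.mean())
E
```

```text
[193.2 193.3  22.6  23.2] 170.39555083659337 centre 108.06553629276684
seat 27.892863707233175 tab [-53.2]
```

The box measures 170.4 mm long, the tab sits at -53.2 mm and the seat at about 27 mm. The cover is therefore home and the small box is on its seat.

```bash
python3 -c "
from plant import bot
print(bot.close_job())"
```

```text
the job is handed in; nothing more can be done
None
```

I slid the cover home against its end stop and let the tab go. The small box then stood at the right height on its four pockets, and I handed the job in at about 19 s. I judged the catch locked from the cover's measured position, as the images could not show the tab height directly.

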